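Snap up the sprung pipe stand and lay the exhaust pipe on it

TASK

Push the folded red stand of the grey pipe rest up by its side peg, with only a light touch as it nears upright, until it goes over centre and its own spring snaps it to its stop; do not grip it there or press it home. Then take the exhaust pipe from the wooden rack and lay it lengthwise in the two vee saddles, about equally over both, lowering it until it rests there before you let go. Leave the can, the hub and the spanner where they are.

Things in the scene. Friction and masses are not known exactly. Their poses are not given: they have to be found in the camera images.
- rest: Grey steel pipe rest, bolted to the bench: a rail 310 x 70 x 12 mm with a fixed post and a red folding stand. Origin: centre of the rail's underside. x along the rail: post at x = -120 mm, stand's hinge at x = +30 mm; folded, the stand points to +x; up, its saddle is at x = +20 mm (saddles 140 mm apart, vee bottoms 146 mm high). z up.
- stand (a joint): Angle of the red stand (rad): 0 folded (leg points to the rest's +x, 20 degrees above level), 1.326 up at its stop (6 degrees past vertical, towards the post). A stretched spring holds it at either end: it resists lifting (up to about 12 N at the peg, fading to nothing at the over-centre point), then drives it to the stop. Above 0.95 rad the fingers must not press on it with over 6 N.
- stand_hinge (a point): Hinge axis of the stand, along the rest's y axis, 55 mm above the bench, between cheeks 33 mm wide over all. The spring's anchor is set differently each time, so the over-centre angle is unknown: anywhere from about 0.6 to 1.15 rad. It is where the stand stops pushing back and runs away from the hand. Let go earlier and it falls back to folded.
- stand_peg (a point): Middle of the black push peg: a round bar, 14 mm in diameter, 50 mm long, sticking out of the stand's head towards the rest's +y, 74 mm from the hinge along the leg. The head beside it (46 mm wide, 26 mm thick, with the vee saddle out to 115 mm from the hinge) ends 27 mm from this point, its middle 50 mm. Site z points outwards along the leg, y along the peg. Folded, the peg is 80 mm above the bench.
- fixed_saddle (a point): Bottom of the 90-degree vee groove on the fixed post, 146 mm above the bench; the groove runs along the rest's x axis, is 26 mm long, and its flanks rise 21 mm, 46 mm over all.
- seat (a point): A point fixed to the rest, halfway between the two saddles, 170 mm above the bench: where the pipe's centre lies when it rests in both saddles.
- rack: Wooden rack fixed to the bench, 200 x 90 mm: two cross blocks 32 mm high, 20 mm long at x = +78 and -78 mm, with chocks up to 42 mm high beside the pipe, carry the pipe along the rack's x axis; the middle is open, with the 12 mm board below. Origin: centre of its underside.
- pipe: Straight grey exhaust pipe with two rust-brown bands, 34 mm in diameter, 200 mm long, 0.2 to 0.5 kg. Origin: its centre, x along its axis. At the start it lies on the rack, its axis 49 mm above the bench.
- can: Bystander: closed pale metal can with a green band, 84 mm wide, 120 mm high. Origin: centre of its underside.
- hub: Bystander: rusty wheel hub, 84 mm wide, 36 mm high. Origin: centre of its underside.
- spanner: Bystander: steel spanner 200 mm long lying on the bench. Origin: on its underside, x along it.
Mind the look-alikes: they are no part of the job. There is more than one size of the pipe; the job needs the middle-sized.

How it is judged:
By the outcome, as a careful person would: the job done as asked, in the order asked, and still so for the second after the job is handed in, with the robot touching nothing.
It also fails if it takes over 72 s, if anything falls off the work surface, if the arm or the gripper's body presses on something with over 40 N, if the wrist force passes 120 N, or if a joint passes its speed limit or range.

ROBOT

A 6-joint arm with a two-finger parallel gripper is mounted at the origin on the work surface. World frame = base frame: x ahead of the robot, y to its left, z up, the work surface at z = 0. Lengths are in m, angles in rad, forces in N, time in s.
With the tool pointing down it reaches from about 0.35 to 0.775 m from the base axis. Payload 5.5 kg.
Tool frame: the origin (TCP) lies midway between the tips of the shut fingers; the grasp point (between the pads) lies 19 mm behind it; z points along the fingers, y is the line along which they close (so a half turn about z gives the same grasp; the last joint's range is limited). The gripper opens to 85 mm and grips with 20 to 120 N. Pads are 22 mm wide; open, the fingers measure 114 mm over their backs; the gripper's body (76 mm by 85 mm) begins 54 mm behind the grasp point. The pads swing forward as they close: fully open they stand 13 mm farther back than shut.
Start: joints at [-1.298, 0.313, 0.046, 1.304, 0, 1.431], TCP at [0.231, -0.527, 0.196] pointing down, gripper open.
Joint ranges: [-2.76, 2.76], [-0.86, 1.69], [-1.03, 1.26], [-2.2, 2.34], [-1.47, 1.5], [-3.14, 3.14]. Speed limits (rad/s): [2.57, 2.57, 3.14, 3.14, 3.14, 3.14].

INTERFACE

Orientations are given as a unit quaternion [w, x, y, z].
In Python, from workcell import env gives the robot as it stands. The module is installed in compiled form; this text tells all that it offers.
- The arm moves only by the tool servo_tool, never from a script. Its argument "increments" is a list of rows, each an object of numbers: "grip": the closure, from 0 (fully open) to 1 (shut); "x", "y", "z": the shift along the tool's x, y, z in mm; "roll": the turn about the tool's z in degrees. In form: [{"grip": .., "x": .., "y": .., "z": .., "roll": ..}, ...]. A call has 1 to 5 rows; each row shifts and turns the commanded pose from where the row before left it, along the tool's axes as they then stand; what a row does not reach is not made up. A row lasts 1/12 s, in which the tool goes at most 41.7 mm and 7.16 degrees, less where a joint would pass 70% of its speed; a pose out of reach is approached as far as the arm can. A call is refused whole if a number of a shift passes 41.7 or a number of a turn 7.16, either way. A call with a gripper value outside its range is refused whole. The fingers move at their own pace and stop on an object; "grip_force" is the grip in N (left out, the last holds). Time passes only in rows, so rows that do not move let the fingers close. It gives the time, the measured TCP pose, the force, the opening and the grip force at its end, in the units of the state.
- env.get_state(): the state, without advancing time (a new reading comes with each control period).
- env.read_camera(name): name is "scene" or "side" or "wrist"; returns the picture (400x640x3 uint8, red, green, blue); there is no depth.
- env.get_calibration(name): a dict with "vertical_fov" (degrees; the focal length in pixels is half the picture's height over the tangent of half this angle, whatever the lens; pixels are square), "cx", "cy" (the principal point, pixels), "k1" (the pictures are not rectified: a ray, as slopes to the right and down, at radius r is drawn at 1 + k1 r^2 times it, then the intrinsics apply), "rvec" (rotation vector, rad) and "tvec" (3), from world to camera coordinates, as OpenCV has them; the wrist camera has in their place "tool_from_camera" (4x4, takes a point from camera to tool coordinates, whose origin is the TCP and whose axes are the flange's). Camera axes: x right, y down, z forward; pixel columns grow to the right and rows downward; lengths in m; the calibration is good to about 2 mm. A picture is of the moment at which its call begins: read the wrist's pose just before it. get_calibration takes no time and is no camera call.
- env.hand_in(): hands the job in; it is judged then, once.
The state is a dict: "clock": time; "joint_pos": joint angles; "qvel": joint speeds; "tau": joint torques, N m; "tcp_pos": TCP position; "orientation": TCP orientation; "wrist_force": force on the tool from outside, world axes, zero at the start; "ft_torque": the same for the moment, N m; "finger_gap": finger opening in m; "grip_force": force on a finger pad.
Only numpy, scipy, OpenCV 4.12 (cv2) and the standard library are available. Lean on these libraries where they do the work, as an engineer would, in place of code of your own. Each camera call takes 0.05 s, during which the arm holds its last target. There are 200 camera calls.

## Working session

There is one attempt and no reset: what is moved stays moved. The work goes in short steps, Python scripts to look and compute and a tool call to move; the robot and the scene stay as the last step left them, time stands still between calls to the robot, and variables do not carry over. Pictures are saved under pics/ and viewed, at most 10 in all, crops included, and the job is handed in when it is done.

Besides the shell and the picture viewer there is one more tool, called as name(argument=value, ...), one argument or row to a line, values as JSON. servo_tool: Moves the arm, as the interface text tells. Its arguments: {"type":"object","properties":{"increments":{"type":"array"},"grip_force":{"type":"number"}},"required":["increments"]}

```bash
mkdir -p pics
cat > h.py <<'E'
import numpy as np, cv2
from workcell import env
def K(n):
    c=env.get_calibration(n); f=200/np.tan(np.radians(c['vertical_fov'])/2); return c,f
def ext(n):
    c,f=K(n)
    if n=='wrist':
        s=env.get_state(); T=np.array(c['tool_from_camera']); w,x,y,z=s['orientation']
        from scipy.spatial.transform import Rotation as R
        M=np.eye(4); M[:3,:3]=R.from_quat([x,y,z,w]).as_matrix(); M[:3,3]=s['tcp_pos']
        W=np.linalg.inv(M@T); return W[:3,:3],W[:3,3]
    return cv2.Rodrigues(np.array(c['rvec'],float))[0],np.array(c['tvec'],float).ravel()
def proj(n,P):
    c,f=K(n); R,t=ext(n); p=np.atleast_2d(P)@R.T+t; s=p[:,:2]/p[:,2:]; s=s*(1+c['k1']*(s**2).sum(1,keepdims=True))
    return s*f+[c['cx'],c['cy']]
def ray(n,uv):
    c,f=K(n); R,t=ext(n); d=(np.array(uv,float)-[c['cx'],c['cy']])/f; s=d.copy()
    for _ in range(30): s=d/(1+c['k1']*(s@s))
    return -R.T@t, R.T@np.array([*s,1])
def onz(n,uv,z):
    o,d=ray(n,uv); return o+d*(z-o[2])/d[2]
def tri(a,b):
    A=np.zeros((3,3));B=np.zeros(3)
    for n,uv in (a,b):
        o,d=ray(n,uv); d=d/np.linalg.norm(d); Q=np.eye(3)-np.outer(d,d); A+=Q;B+=Q@o
    return np.linalg.solve(A,B)
def snap(n,f,crop=None,s=1):
    im=env.read_camera(n)[:,:,::-1]
    if crop: x0,y0,x1,y1=crop; im=im[y0:y1,x0:x1]
    cv2.imwrite('pics/'+f,cv2.resize(im,None,fx=s,fy=s,interpolation=cv2.INTER_CUBIC))
E
python3 -c "
from h import *
snap('scene','a.png');snap('side','b.png')
print(env.get_state())
for n in ('scene','side'): R,t=ext(n); print(n,-R.T@t,K(n)[1])
print(env.get_calibration('wrist'))"
```

```text
{'clock': 0.1, 'joint_pos': array([-1.29757603e+00,  3.13937487e-01,  4.51006561e-02,  1.30362206e+00,
        2.37408372e-05,  1.43121769e+00]), 'qvel': array([-0.000662  , -0.00265552,  0.00203419,  0.00073589, -0.00297714,
        0.00070092]), 'tau': array([ 2.47364129e-03, -4.81724131e+01,  2.99244887e+01,  1.27204732e-02,
       -1.02056022e-04,  2.05535109e-06]), 'tcp_pos': array([ 0.23054427, -0.52619347,  0.19539447]), 'orientation': array([-8.30221667e-04,  9.78774804e-01,  2.04937044e-01, -4.36618539e-05]), 'wrist_force': array([ 0.43967122, -0.07541799,  0.05083485]), 'ft_torque': array([0.03235846, 0.02475057, 0.01377436]), 'grip_force': 0.0, 'finger_gap': 0.08550737303067832}
scene [ 1.04532191 -0.79537863  0.92006556] 445.8977898817969
side [0.46359745 0.74953639 0.70063782] 377.87146280094936
{'vertical_fov': 70.03352675225219, 'cx': 314.08000983235394, 'cy': 201.9163064375766, 'k1': -0.04557515757501778, 'tool_from_camera': array([[ 5.13405655e-04, -9.50784603e-01, -3.09852183e-01,
         7.92554802e-02],
       [ 9.99999329e-01,  8.10020401e-04, -8.28619673e-04,
         2.30919299e-04],
       [ 1.03882542e-03, -3.09851549e-01,  9.50784380e-01,
        -1.76999079e-01],
       [ 0.00000000e+00,  0.00000000e+00,  0.00000000e+00,
         1.00000000e+00]])}
```

View pics/a.png

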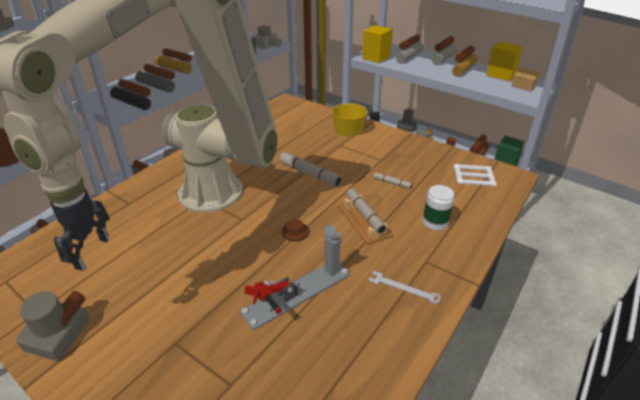

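View pics/b.png

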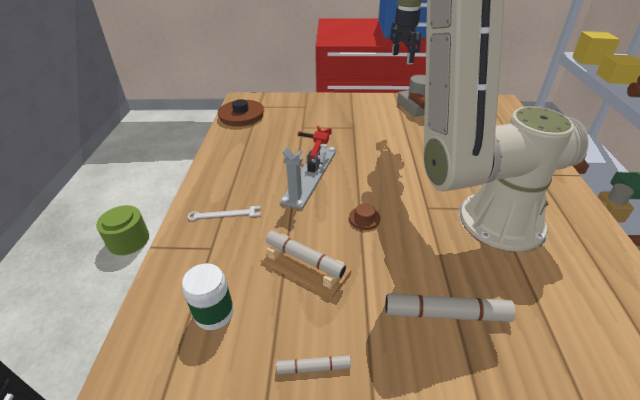

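Scene: pipe candidates are the rack one at (366,210), a large one at (310,168) and a small one at (392,180). In the side view they are at (305,254), (448,307) and (313,365). I choose the rack pipe, which is the middle size. The rest has its red stand at (268,290), its post at (333,250), and its black peg near (290,312). Next is a close crop to check.

```bash
python3 -c "
from h import *
a=env.read_camera('scene')[:,:,::-1]; b=env.read_camera('side')[:,:,::-1]
A=cv2.resize(a[180:335,230:400],None,fx=3.6,fy=3.6,interpolation=cv2.INTER_CUBIC)
B=cv2.resize(b[115:300,180:360],None,fx=3.2,fy=3.2,interpolation=cv2.INTER_CUBIC)
cv2.imwrite('pics/c.png',A);cv2.imwrite('pics/d.png',B);print(A.shape,B.shape)"
```

```text
(558, 612, 3) (592, 576, 3)
```

View pics/c.png

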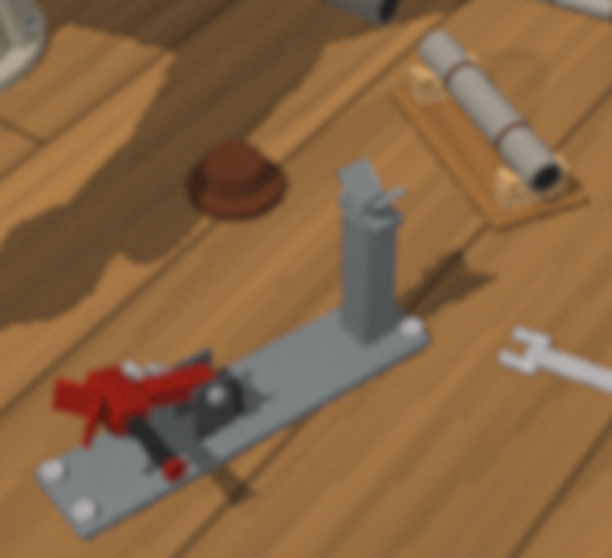

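View pics/d.png

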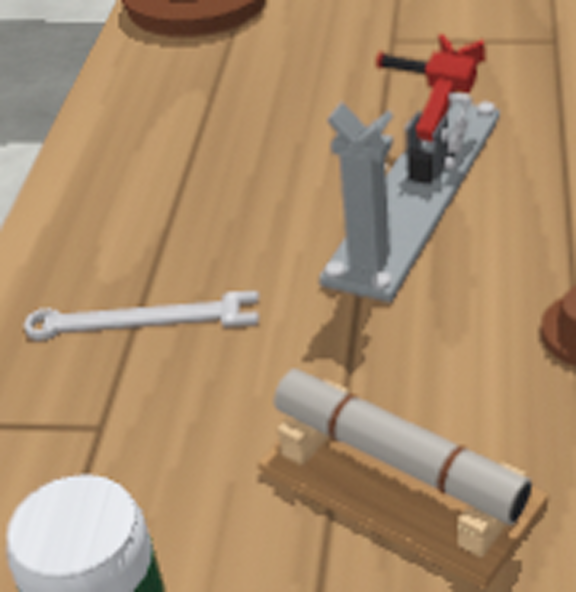

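The crops confirm the rack pipe, with its two brown bands. In the scene crop the rail corners are (40,473), (85,530) and (430,335), and the peg runs from (135,425) to (175,468). In the side crop the pipe ends are (290,390) and (518,498).

```bash
python3 -c "
from h import *
S=lambda x,y:('scene',(x/3.6+230,y/3.6+180)); D=lambda x,y:('side',(x/3.2+180,y/3.2+115))
for nm,p in dict(A=S(40,471),B=S(85,530),C=S(430,335),D=D(498,110),E=D(322,278),F=D(388,292)).items(): print(nm,onz(*p,.012).round(4))
print('peg tip',tri(S(175,468),D(380,60)).round(4))
print('post vee ctr',tri(S(372,203),D(362,143)).round(4))
print('pipe side ends',onz(*D(290,388),.049),onz(*D(518,498),.049)); 
print('pipe scene',onz(*S(437,45),.049),onz(*S(545,178),.049))
print('hub',onz(*S(238,200),.01),'can',onz(*D(75,520),.12))
# model fit
from scipy.optimize import least_squares
obs=[(S(40,471),(.155,-.035,.012)),(S(85,530),(.155,.035,.012)),(S(430,335),(-.155,.035,.012)),(D(498,110),(.155,-.035,.012)),(D(322,278),(-.155,.035,.012)),(D(388,292),(-.155,-.035,.012)),(S(175,468),(.0995,.05-.0,.0803)),(D(380,60),(.0995,.05,.0803))]
def W(q,P): c,s=np.cos(q[2]),np.sin(q[2]); return np.array([q[0]+c*P[0]-s*P[1],q[1]+s*P[0]+c*P[1],P[2]])
f=lambda q:np.concatenate([proj(o[0],W(q,P))[0]-o[1] for o,P in obs])
m=None
for y0 in (-1.5,0,1.5,3):
  r=least_squares(f,[.6,-.2,y0],loss='soft_l1')
  if m is None or r.cost<m.cost:m=r
print(m.x,m.cost,m.fun.reshape(-1,2).round(1).tolist())
q=m.x
for n,P in dict(hinge=(.03,0,.055),peg=(.0995,.05,.08),seat=(-.05,0,.17),sad=(-.12,0,.146)).items(): print(n,W(q,P).round(4))
"
```

```text
A [ 0.458  -0.3268  0.012 ]
B [ 0.5183 -0.3462  0.012 ]
C [ 0.6124 -0.0558  0.012 ]
D [ 0.4514 -0.3195  0.012 ]
E [ 0.6054 -0.0479  0.012 ]
F [ 0.5463 -0.0306  0.012 ]
peg tip [ 0.5711 -0.307   0.078 ]
post vee ctr [ 0.5663 -0.0723  0.1376]
pipe side ends [0.60786462 0.12162489 0.049     ] [0.43845421 0.22179899 0.049     ]
pipe scene [0.44085931 0.22172665 0.049     ] [0.61274211 0.11724662 0.049     ]
hub [ 0.39463524 -0.01657703  0.01      ] can [0.70819972 0.30373701 0.12      ]Traceback (most recent call last):
  File "<string>", line 17, in <module>
    r=least_squares(f,[.6,-.2,y0],loss='soft_l1')
    return func(*args, **kwargs)
    result = trf(vector_fun.fun, vector_fun.jac, x0, f0, J0, lb, ub, ftol, xtol,
                 gtol, max_nfev, x_scale, loss_function, tr_solver,
                 tr_options.copy(), verbose, callback=callback_wrapped)
    return trf_no_bounds(
        fun, jac, x0, f0, J0, ftol, xtol, gtol, max_nfev, x_scale,
        loss_function, tr_solver, tr_options, verbose, callback=callback)
    f_new = fun(x_new)
    self._update_fun()
    ~~~~~~~~~~~~~~~~^^
    self.f = self.fun_wrapped(xp_copy(self.x))
             ~~~~~~~~~~~~~~~~^^^^^^^^^^^^^^^^^
    return np.atleast_1d(self.fun(x))
                         ~~~~~~~~^^^
    return self.f(x, *self.args, **self.kwargs)
           ~~~~~~^^^^^^^^^^^^^^^^^^^^^^^^^^^^^^
  File "<string>", line 14, in <lambda>
    f=lambda q:np.concatenate([proj(o[0],W(q,P))[0]-o[1] for o,P in obs])
                               ~~~~^^^^^^^^^^^^^
  File "h.py", line 14, in proj
    c,f=K(n); R,t=ext(n); p=np.atleast_2d(P)@R.T+t; s=p[:,:2]/p[:,2:]; s=s*(1+c['k1']*(s**2).sum(1,keepdims=True))
                  ~~~^^^
  File "h.py", line 6, in ext
    c,f=K(n)
        ~^^^
  File "h.py", line 4, in K
    c=env.get_calibration(n); f=200/np.tan(np.radians(c['vertical_fov'])/2); return c,f
ValueError: time passes only in moves, steps and waits
```

```bash
sed -i 's/^def K(n):/import functools\n@functools.cache\ndef K(n):/' h.py
cat > fit.py <<'E'
from h import *
S=lambda x,y:('scene',(x/3.6+230,y/3.6+180)); D=lambda x,y:('side',(x/3.2+180,y/3.2+115))
from scipy.optimize import least_squares
obs=[(S(40,471),(.155,-.035,.012)),(S(85,530),(.155,.035,.012)),(S(430,335),(-.155,.035,.012)),(D(498,110),(.155,-.035,.012)),(D(322,278),(-.155,.035,.012)),(D(388,292),(-.155,-.035,.012)),(S(175,468),(.0995,.075,.0803)),(D(380,60),(.0995,.075,.0803)),(S(372,208),(-.12,0,.146)),(D(362,148),(-.12,0,.146))]
def W(q,P): c,s=np.cos(q[2]),np.sin(q[2]); return np.array([q[0]+c*P[0]-s*P[1],q[1]+s*P[0]+c*P[1],P[2]])
E={n:ext(n) for n in ('scene','side')}
def ext(n): return E[n]
import h; h.ext=ext
f=lambda q:np.concatenate([proj(o[0],W(q,P))[0]-o[1] for o,P in obs])
m=least_squares(f,[.53,-.19,np.arctan2(-.27,-.15)],loss='soft_l1')
print(m.x,m.cost,m.fun.reshape(-1,2).round(1).tolist())
q=m.x
for n,P in dict(hinge=(.03,0,.055),peg=(.0995,.05,.08),seat=(-.05,0,.17),sad=(-.12,0,.146)).items(): print(n,W(q,P).round(4))
E
python3 fit.py
```

```text
[ 0.53132835 -0.18879197 -1.87486719] 11.661799069928657 [[-1.7, -1.3], [-0.2, 0.3], [0.5, -1.1], [-0.0, -1.1], [-1.9, -0.8], [0.7, 0.0], [0.7, -0.5], [-0.8, -0.4], [-0.4, -3.4], [-0.8, -4.5]]
hinge [ 0.5223 -0.2174  0.055 ]
peg [ 0.5492 -0.2987  0.08  ]
seat [ 0.5463 -0.1411  0.17  ]
sad [ 0.5673 -0.0743  0.146 ]
```

servo_tool(
  increments=[
    {"grip": 0,"x": 38.9,"y": -7.5,"z": 0,"roll": 0},
    {"grip": 0,"x": 38.9,"y": -7.5,"z": 0,"roll": 0},
    {"grip": 0,"x": 38.9,"y": -7.5,"z": 0,"roll": 0},
    {"grip": 0,"x": 38.9,"y": -7.5,"z": 0,"roll": 0},
    {"grip": 0,"x": 38.9,"y": -7.5,"z": 0,"roll": 0},
  ],
)

```text
clock: 0.62
tcp_pos: [0.3949, -0.4132, 0.1961]
orientation: [-0.0, 0.979, 0.205, -0.0]
wrist_force: [0.1, -1.0, 1.4]
finger_gap: 0.0853
grip_force: 0.0
```

servo_tool(
  increments=[
    {"grip": 0,"x": 38.9,"y": -7.5,"z": 0,"roll": 0},
    {"grip": 0,"x": 38.9,"y": -7.5,"z": 0,"roll": 0},
    {"grip": 0,"x": 38.9,"y": -7.5,"z": 0,"roll": 0},
    {"grip": 0,"x": 38.9,"y": -7.5,"z": 0,"roll": 0},
    {"grip": 0,"x": 38.9,"y": -7.5,"z": 0,"roll": 0},
  ],
)

```text
clock: 1.03
tcp_pos: [0.5582, -0.3005, 0.196]
orientation: [-0.0, 0.979, 0.205, -0.0]
wrist_force: [-0.2, -0.0, -1.0]
finger_gap: 0.0854
grip_force: 0.0
```

servo_tool(
  increments=[
    {"grip": 0,"x": 0,"y": 0,"z": 0,"roll": 7},
    {"grip": 0,"x": 0,"y": 0,"z": 0,"roll": 7},
    {"grip": 0,"x": 0,"y": 0,"z": 0,"roll": 7},
    {"grip": 0,"x": 0,"y": 0,"z": 0,"roll": 7},
    {"grip": 0,"x": 0,"y": 0,"z": 0,"roll": 7},
  ],
)

```text
clock: 1.45
tcp_pos: [0.557, -0.3016, 0.1958]
orientation: [-0.0, 0.995, -0.102, -0.0]
wrist_force: [0.7, -0.5, 0.2]
finger_gap: 0.0857
grip_force: 0.0
```

servo_tool(
  increments=[
    {"grip": 0.3,"x": 0,"y": 0,"z": 0,"roll": 6},
    {"grip": 0.3,"x": 0,"y": 0,"z": 0,"roll": 0},
  ],
)

```text
clock: 1.62
tcp_pos: [0.5568, -0.3018, 0.1959]
orientation: [-0.0, 0.988, -0.152, -0.0]
wrist_force: [-0.5, -0.4, -0.5]
finger_gap: 0.0637
grip_force: 0.0
```

```bash
cat > st.py <<'E'
from h import *
import sys
from scipy.spatial.transform import Rotation as R
def rep(q=(0.5313,-0.1888,-1.8749)):
    s=env.get_state(); w,x,y,z=s['orientation']; M=R.from_quat([x,y,z,w]).as_matrix()
    d=np.array(s['tcp_pos'])[:2]-q[:2]; c,k=np.cos(q[2]),np.sin(q[2])
    print('t',round(s['clock'],2),'tcp',s['tcp_pos'].round(4),'rest mm',(1e3*np.array([c*d[0]+k*d[1],-k*d[0]+c*d[1]])).round(1),'yawY',np.degrees(np.arctan2(M[1,1],M[0,1])).round(1),'gap',round(s['finger_gap']*1e3,1),'F',s['wrist_force'].round(2),'gf',round(s['grip_force'],1),'q',s['joint_pos'].round(2))
if __name__=='__main__': rep()
E
python3 -c "
from st import *; rep(); snap('wrist','e.png')"
```

```text
t 1.62 tcp [ 0.5568 -0.3018  0.1959] rest mm [100.2  58.2] yawY -107.5 gap 63.7 F [-0.54 -0.42 -0.52] gf 0.0 q [-0.62  0.43  0.22  1.36 -0.    2.82]
```

View pics/e.png

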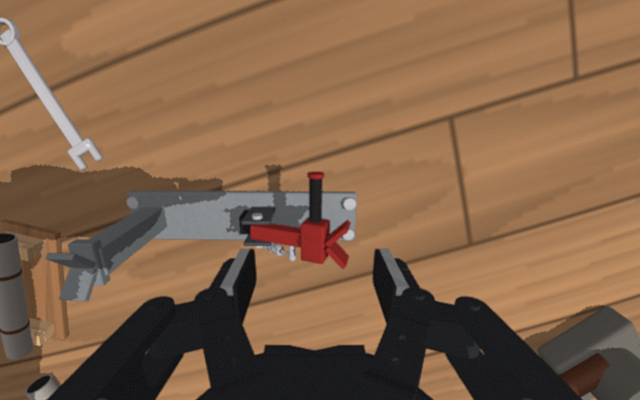

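The wrist view shows the peg from (315,220) to (315,173), level with the fingers' gap centre line. The rail edges run parallel to the image rows, at rows 192 and 240, so the yaw is right. The rail's right end is at column 356.

```bash
python3 -c "
from st import *
q=(0.5313,-0.1888,-1.8749);c,k=np.cos(q[2]),np.sin(q[2])
for n,uv,z in [('tip',(315,175),.083),('base',(315,221),.083),('pegc',(315,197),.084),('railR',(356,192),.012),('railR2',(356,240),.012),('railL',(127,192),.012),('head centre top',(314,240),.095)]:
  p=onz('wrist',uv,z);d=p[:2]-q[:2];print(n,p.round(4),(1e3*np.array([c*d[0]+k*d[1],-k*d[0]+c*d[1]])).round(1))
"
```

```text
tip [ 0.5699 -0.307   0.083 ] [101.2  72.2]
base [ 0.5209 -0.2919  0.083 ] [101.5  20.9]
pegc [ 0.5474 -0.3001  0.084 ] [101.4  48.7]
railR [ 0.5168 -0.3472  0.012 ] [155.5  33.6]
railR2 [ 0.4494 -0.3298  0.012 ] [159.  -35.9]
railL [ 0.6075 -0.0545  0.012 ] [-151.    32.5]
head centre top [ 0.5049 -0.2858  0.095 ] [100.5   3.8]
```

servo_tool(
  increments=[
    {"grip": 0.3,"x": 0,"y": 1,"z": 35,"roll": 0},
    {"grip": 0.3,"x": 0,"y": 0,"z": 35,"roll": 0},
    {"grip": 0.4,"x": 0,"y": 0,"z": 35,"roll": 0},
    {"grip": 0.5,"x": 0,"y": 0,"z": 26,"roll": 0},
    {"grip": 0.6,"x": 0,"y": 0,"z": 0,"roll": 0},
  ],
  grip_force=30,
)

```text
clock: 2.08
tcp_pos: [0.5526, -0.3002, 0.0587]
orientation: [-0.002, 0.989, -0.149, -0.005]
wrist_force: [-1.2, 0.7, -0.2]
finger_gap: 0.0341
grip_force: 0.0
```

servo_tool(
  increments=[
    {"grip": 1,"x": 0,"y": 0,"z": 0,"roll": 0},
    {"grip": 1,"x": 0,"y": 0,"z": 0,"roll": 0},
    {"grip": 1,"x": 0,"y": 0,"z": 0,"roll": 0},
    {"grip": 1,"x": 0,"y": 0,"z": 0,"roll": 0},
    {"grip": 1,"x": 0,"y": 0,"z": 0,"roll": 0},
  ],
  grip_force=30,
)

```text
clock: 2.5
tcp_pos: [0.5577, -0.3037, 0.0672]
orientation: [0.001, 0.989, -0.151, 0.001]
wrist_force: [-0.3, -0.0, 0.3]
finger_gap: 0.0001
grip_force: 0.0
```

```bash
python3 st.py
```

```text
t 2.5 tcp [ 0.5577 -0.3037  0.0672] rest mm [101.8  59.7] yawY -107.3 gap 0.1 F [-0.33 -0.03  0.26] gf 0.0 q [-0.62  0.49 -0.02  1.07 -0.    2.82]
```

```bash
python3 -c "
from h import *
a=env.read_camera('scene')[:,:,::-1]; b=env.read_camera('side')[:,:,::-1]
A=cv2.resize(a[220:340,220:340],None,fx=3.3,fy=3.3,interpolation=cv2.INTER_CUBIC)
B=cv2.resize(b[90:210,260:380],None,fx=3.3,fy=3.3,interpolation=cv2.INTER_CUBIC)
cv2.imwrite('pics/f.png',np.hstack([A,B]))"
```

```text
(no output)
```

View pics/f.png

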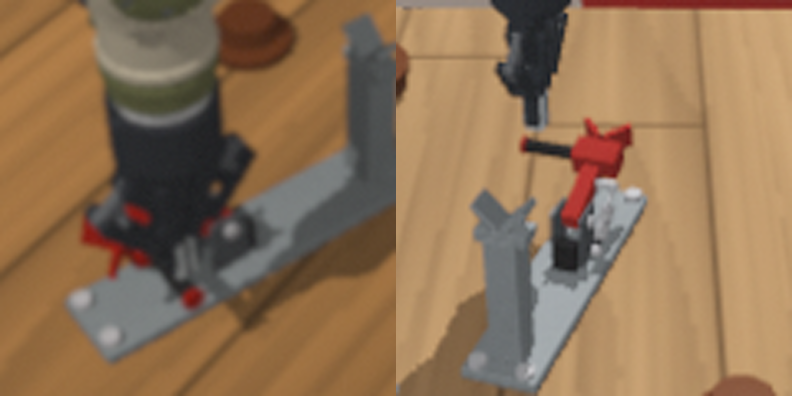

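The side half shows the shut fingertips at about (537,125), just off the peg tip at (525,145). The scene half shows them beside the peg's red cap. I'll compare this with the projection of the TCP.

```bash
python3 -c "
from h import *
for P in ([.5577,-.3037,.0672],[.5577,-.3037,.09],[.5577,-.3037,.12],[.5492,-.2987,.08]):
  u=proj('side',P)[0];v=proj('scene',P)[0];print(P,((u-[260,90])*3.3+[396,0]).round(),((v-[220,220])*3.3).round())
S=lambda x,y:('scene',(x/3.3+220,y/3.3+220)); D=lambda x,y:('side',((x-396)/3.3+260,y/3.3+90))
print('pegtip',tri(S(193,298),D(524,145)),'fingertip',tri(S(180,285),D(537,128)))
print('ray',onz(*D(537,128),.0672))
"; python3 st.py
```

```text
[0.5577, -0.3037, 0.0672] [537. 156.] [183. 295.]
[0.5577, -0.3037, 0.09] [537. 136.] [180. 275.]
[0.5577, -0.3037, 0.12] [535. 108.] [177. 247.]
[0.5492, -0.2987, 0.08] [545. 147.] [177. 274.]
pegtip [ 0.57096714 -0.30737865  0.07713339] fingertip [ 0.56078726 -0.31234762  0.09160956]
ray [ 0.56179533 -0.35801034  0.0672    ]
t 2.6 tcp [ 0.5572 -0.3034  0.0664] rest mm [101.5  59. ] yawY -107.3 gap 0.1 F [ 0.22  0.69 -0.  ] gf 0.0 q [-0.62  0.49 -0.02  1.06 -0.    2.82]
```

```bash
python3 -c "
import cv2
f=cv2.imread('pics/f.png')
for x in (530,537,544): print(x,[(y,f[y,x].tolist()) for y in range(104,170,6)])
import numpy as np
print([(x,f[120,x].tolist()) for x in range(515,560,5)])
"
```

```text
530 [(104, [48, 43, 41]), (110, [47, 43, 41]), (116, [47, 43, 41]), (122, [40, 35, 31]), (128, [122, 132, 143]), (134, [97, 142, 180]), (140, [52, 57, 73]), (146, [39, 40, 35]), (152, [57, 76, 96]), (158, [88, 125, 160]), (164, [80, 114, 147])]
537 [(104, [66, 64, 62]), (110, [67, 65, 63]), (116, [59, 58, 56]), (122, [54, 51, 49]), (128, [118, 118, 119]), (134, [88, 123, 154]), (140, [66, 88, 110]), (146, [37, 38, 38]), (152, [51, 65, 81]), (158, [97, 139, 175]), (164, [106, 147, 184])]
544 [(104, [116, 111, 105]), (110, [118, 114, 108]), (116, [120, 116, 111]), (122, [121, 116, 114]), (128, [123, 140, 157]), (134, [103, 147, 185]), (140, [86, 119, 150]), (146, [43, 42, 44]), (152, [38, 40, 46]), (158, [101, 143, 179]), (164, [108, 152, 188])]
[(515, [105, 145, 182]), (520, [106, 146, 181]), (525, [77, 81, 88]), (530, [44, 42, 37]), (535, [43, 38, 37]), (540, [100, 98, 96]), (545, [112, 106, 103]), (550, [98, 130, 160]), (555, [102, 144, 180])]
```

```bash
python3 -c "
from st import *
rep()
cv2.imwrite('pics/g.png',cv2.resize(np.hstack([env.read_camera('wrist')[60:380,190:450,::-1],cv2.resize(env.read_camera('side')[90:170,260:345,::-1],(340,320),interpolation=cv2.INTER_CUBIC)]),None,fx=1.3,fy=1.3))"
```

```text
t 2.6 tcp [ 0.5572 -0.3034  0.0664] rest mm [101.5  59. ] yawY -107.3 gap 0.1 F [ 0.22  0.69 -0.  ] gf 0.0 q [-0.62  0.49 -0.02  1.06 -0.    2.82]
```

View pics/g.png

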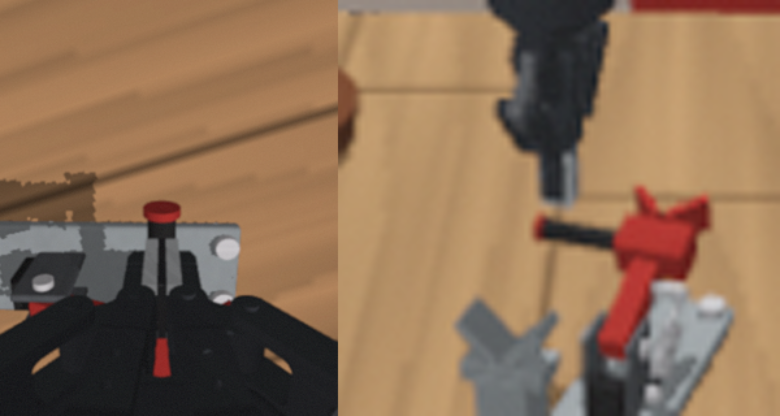

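In the wrist half, the shut fingers cover the peg from above and its cap is at full-image (315,223). In the side half, the fingertips end clearly above the peg, about 25 mm higher than the reported TCP. I'll test the reported height against the wrist image.

```bash
python3 -c "
from st import *
import h
from scipy.optimize import least_squares
R0,t0=ext('wrist')
q=(0.5313,-0.1888,-1.8749);c,k=np.cos(q[2]),np.sin(q[2])
W=lambda P:np.array([q[0]+c*P[0]-k*P[1],q[1]+k*P[0]+c*P[1],P[2]])
pts={'peg tip':(W((.101,.073,.080)),(314.6,223)),'rail corner':(W((.1555,.0335,.012)),(373,233))}
for d in (0,.01,.02,.03,.04):
  h.ext=lambda n:(R0,t0-R0@np.array([0,0,d]))
  print(d,[(n,proj('wrist',P)[0].round(),o) for n,(P,o) in pts.items()])
s=env.get_state();print(s['clock'],s['tcp_pos'],s['orientation'],s['qvel'])
"
```

```text
0 [('peg tip', array([313., 220.]), (314.6, 223)), ('rail corner', array([375., 233.]), (373, 233))]
0.01 [('peg tip', array([313., 215.]), (314.6, 223)), ('rail corner', array([373., 229.]), (373, 233))]
0.02 [('peg tip', array([313., 209.]), (314.6, 223)), ('rail corner', array([371., 225.]), (373, 233))]
0.03 [('peg tip', array([313., 205.]), (314.6, 223)), ('rail corner', array([369., 221.]), (373, 233))]
0.04 [('peg tip', array([313., 200.]), (314.6, 223)), ('rail corner', array([367., 217.]), (373, 233))]
2.7 [ 0.55680992 -0.30310527  0.06576394] [ 2.20014058e-04  9.88566618e-01 -1.50784168e-01  3.57253697e-04] [-0.00016248  0.00527543 -0.00444753 -0.00012407  0.00087414 -0.0010035 ]
```

The wrist image agrees with the reported pose, but the visible fingertips sit about 20–27 mm behind the nominal TCP and closed above the peg. I'll open, go 26 mm lower and grip again.

servo_tool(
  increments=[
    {"grip": 0.4,"x": 0,"y": 0,"z": 0,"roll": 0},
    {"grip": 0.4,"x": 0,"y": 0,"z": 0,"roll": 0},
    {"grip": 0.4,"x": -1,"y": 0,"z": 8,"roll": 0},
    {"grip": 0.4,"x": 0,"y": 0,"z": 9,"roll": 0},
    {"grip": 0.4,"x": 0,"y": 0,"z": 9,"roll": 0},
  ],
  grip_force=30,
)

```text
clock: 3.12
tcp_pos: [0.5554, -0.3025, 0.0381]
orientation: [-0.0, 0.989, -0.151, -0.0]
wrist_force: [0.0, -0.2, 0.1]
finger_gap: 0.0512
grip_force: 0.0
```

servo_tool(
  increments=[
    {"grip": 0.7,"x": 0,"y": 0,"z": 0,"roll": 0},
    {"grip": 0.9,"x": 0,"y": 0,"z": 0,"roll": 0},
    {"grip": 1,"x": 0,"y": 0,"z": 0,"roll": 0},
    {"grip": 1,"x": 0,"y": 0,"z": 0,"roll": 0},
    {"grip": 1,"x": 0,"y": 0,"z": 0,"roll": 0},
  ],
  grip_force=30,
)

```text
clock: 3.53
tcp_pos: [0.5555, -0.3026, 0.0391]
orientation: [-0.0, 0.989, -0.151, -0.0]
wrist_force: [0.2, -0.3, -2.3]
finger_gap: 0.0125
grip_force: 30.7
```

```bash
python3 st.py
```

```text
t 3.53 tcp [ 0.5555 -0.3026  0.0391] rest mm [101.3  57.2] yawY -107.4 gap 12.5 F [ 0.18 -0.29 -2.32] gf 30.7 q [-0.63  0.51 -0.06  1.01 -0.    2.82]
```

servo_tool(
  increments=[
    {"grip": 0.6,"x": 0,"y": 0,"z": 0,"roll": 0},
    {"grip": 0.6,"x": 0,"y": 0,"z": 4,"roll": 0},
    {"grip": 0.6,"x": 0,"y": 0,"z": 5,"roll": 0},
    {"grip": 1,"x": 0,"y": 0,"z": 0,"roll": 0},
    {"grip": 1,"x": 0,"y": 0,"z": 0,"roll": 0},
  ],
  grip_force=30,
)

```text
clock: 3.95
tcp_pos: [0.5553, -0.3025, 0.0298]
orientation: [0.0, 0.989, -0.151, -0.0]
wrist_force: [-0.7, 1.1, -3.3]
finger_gap: 0.0129
grip_force: 29.2
```

servo_tool(
  increments=[
    {"grip": 1,"x": 0,"y": 0,"z": 0,"roll": 0},
    {"grip": 1,"x": 0,"y": 0,"z": 0,"roll": 0},
  ],
)

```text
clock: 4.12
tcp_pos: [0.5552, -0.3025, 0.0298]
orientation: [-0.0, 0.989, -0.151, -0.0]
wrist_force: [-0.4, -0.6, -2.8]
finger_gap: 0.0129
grip_force: 29.2
```

```bash
python3 st.py
```

```text
t 4.12 tcp [ 0.5552 -0.3025  0.0298] rest mm [101.3  56.9] yawY -107.4 gap 12.9 F [-0.4  -0.56 -2.82] gf 29.2 q [-0.63  0.51 -0.07  0.99 -0.    2.82]
```

servo_tool(
  increments=[
    {"grip": 1,"x": 0,"y": -2.5,"z": -6.0,"roll": 0},
    {"grip": 1,"x": 0,"y": -3.0,"z": -5.7,"roll": 0},
    {"grip": 1,"x": 0,"y": 0,"z": 0,"roll": 0},
  ],
)

```text
clock: 4.37
tcp_pos: [0.5567, -0.298, 0.0413]
orientation: [0.001, 0.989, -0.151, -0.001]
wrist_force: [-0.9, -4.8, -10.7]
finger_gap: 0.0127
grip_force: 29.5
```

servo_tool(
  increments=[
    {"grip": 1,"x": 0,"y": -3.5,"z": -5.4,"roll": 0},
    {"grip": 1,"x": 0,"y": -3.9,"z": -5.1,"roll": 0},
    {"grip": 1,"x": 0,"y": 0,"z": 0,"roll": 0},
  ],
)

```text
clock: 4.62
tcp_pos: [0.5587, -0.2918, 0.0523]
orientation: [0.002, 0.988, -0.151, -0.001]
wrist_force: [-1.7, -7.2, -9.3]
finger_gap: 0.0127
grip_force: 29.5
```

```bash
python3 st.py
```

```text
t 4.62 tcp [ 0.5587 -0.2918  0.0523] rest mm [90. 57.] yawY -107.4 gap 12.7 F [-1.68 -7.17 -9.31] gf 29.5 q [-0.61  0.49 -0.05  1.03 -0.    2.84]
```

servo_tool(
  increments=[
    {"grip": 1,"x": 0,"y": -4.4,"z": -4.7,"roll": 0},
    {"grip": 1,"x": 0,"y": -4.7,"z": -4.4,"roll": 0},
    {"grip": 1,"x": 0,"y": 0,"z": 0,"roll": 0},
  ],
)

```text
clock: 4.87
tcp_pos: [0.5613, -0.2839, 0.0623]
orientation: [0.002, 0.988, -0.152, -0.001]
wrist_force: [-4.3, -7.9, -2.6]
finger_gap: 0.0129
grip_force: 29.5
```

servo_tool(
  increments=[
    {"grip": 1,"x": 0,"y": -5.1,"z": -3.9,"roll": 0},
    {"grip": 1,"x": 0,"y": 0,"z": 0,"roll": 0},
    {"grip": 1,"x": 0,"y": 0,"z": 0,"roll": 0},
  ],
)

```text
clock: 5.12
tcp_pos: [0.5627, -0.2799, 0.0664]
orientation: [0.003, 0.988, -0.152, -0.0]
wrist_force: [-5.7, -9.6, -0.5]
finger_gap: 0.0128
grip_force: 29.6
```

```bash
python3 st.py
```

```text
t 5.12 tcp [ 0.5627 -0.2799  0.0664] rest mm [77.5 57.2] yawY -107.5 gap 12.8 F [-5.71 -9.63 -0.47] gf 29.6 q [-0.59  0.48 -0.03  1.06 -0.01  2.86]
```

servo_tool(
  increments=[
    {"grip": 0.75,"x": 0,"y": -5,"z": 0,"roll": 0},
    {"grip": 0.6,"x": 0,"y": -6.4,"z": 0,"roll": 0},
    {"grip": 0.45,"x": 0,"y": -6.4,"z": 0,"roll": 0},
    {"grip": 0.3,"x": 0,"y": -6.4,"z": 0,"roll": 0},
    {"grip": 0.15,"x": 0,"y": -6.4,"z": 0,"roll": 0},
  ],
)

```text
clock: 5.53
tcp_pos: [0.5727, -0.2484, 0.0658]
orientation: [0.001, 0.988, -0.151, 0.0]
wrist_force: [-0.9, -4.3, -2.6]
finger_gap: 0.0687
grip_force: 2.3
```

servo_tool(
  increments=[
    {"grip": 0,"x": 1,"y": -6,"z": -1,"roll": 0},
    {"grip": 0,"x": 1,"y": 0,"z": -1,"roll": 0},
  ],
)

```text
clock: 5.7
tcp_pos: [0.5767, -0.2416, 0.0676]
orientation: [0.0, 0.989, -0.15, -0.0]
wrist_force: [-1.3, -4.3, -2.6]
finger_gap: 0.0851
grip_force: 2.3
```

```bash
python3 -c "
from st import *
rep()
cv2.imwrite('pics/i.png',cv2.resize(np.hstack([env.read_camera('scene')[220:320,230:330,::-1],env.read_camera('side')[80:180,260:360,::-1]]),None,fx=4,fy=4,interpolation=cv2.INTER_CUBIC))"
```

```text
t 5.7 tcp [ 0.5767 -0.2416  0.0676] rest mm [36.7 59.1] yawY -107.3 gap 85.1 F [-1.33 -4.26 -2.63] gf 2.3 q [-0.52  0.47 -0.04  1.06 -0.    2.92]
```

View pics/i.png

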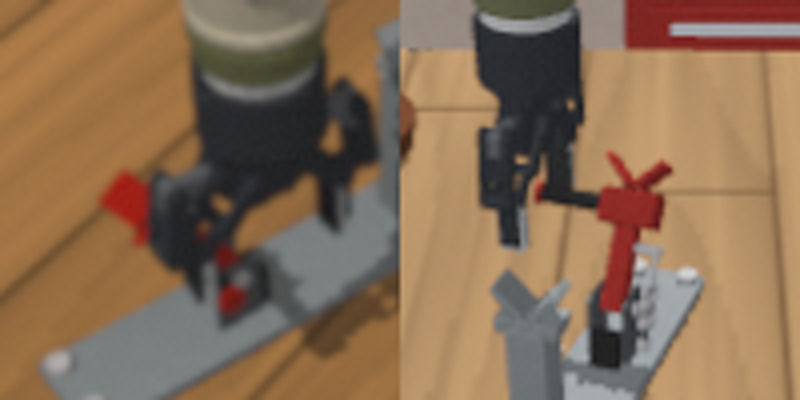

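The stand is held up by the outer finger at about 56°. In the side half the peg is at (570,198), resting on that finger's tip. Force is about 5 N. I'll push on gently.

servo_tool(
  increments=[
    {"grip": 0,"x": 0,"y": -2.5,"z": 1,"roll": 0},
    {"grip": 0,"x": 0,"y": -2.5,"z": 1,"roll": 0},
    {"grip": 0,"x": 0,"y": -2.5,"z": 0,"roll": 0},
    {"grip": 0,"x": 0,"y": -2.5,"z": 0,"roll": 0},
  ],
)

```text
clock: 6.13
tcp_pos: [0.5796, -0.239, 0.0692]
orientation: [0.006, 0.988, -0.153, 0.001]
wrist_force: [-5.1, -13.2, 11.0]
finger_gap: 0.0857
grip_force: 6.9
```

servo_tool(
  increments=[
    {"grip": 0,"x": 0,"y": -2,"z": 0,"roll": 0},
    {"grip": 0,"x": 0,"y": -2,"z": 0,"roll": 0},
    {"grip": 0,"x": 0,"y": -2,"z": 0,"roll": 0},
  ],
)

```text
clock: 6.38
tcp_pos: [0.5831, -0.2298, 0.068]
orientation: [0.002, 0.988, -0.151, 0.003]
wrist_force: [-0.5, -5.1, 2.5]
finger_gap: 0.0851
grip_force: 2.5
```

```bash
python3 st.py
```

```text
t 6.38 tcp [ 0.5831 -0.2298  0.068 ] rest mm [23.6 61.7] yawY -107.4 gap 85.1 F [-0.55 -5.12  2.5 ] gf 2.5 q [-0.5   0.47 -0.04  1.05 -0.    2.94]
```

servo_tool(
  increments=[
    {"grip": 0,"x": 0,"y": -1,"z": -1,"roll": 0},
    {"grip": 0,"x": 0,"y": -1,"z": -0.8,"roll": 0},
    {"grip": 0,"x": 0,"y": -1,"z": -0.5,"roll": 0},
    {"grip": 0,"x": 0,"y": -1,"z": -0.4,"roll": 0},
  ],
)

```text
clock: 6.72
tcp_pos: [0.5828, -0.223, 0.0683]
orientation: [-0.0, 0.989, -0.151, 0.0]
wrist_force: [-0.4, -2.9, 1.9]
finger_gap: 0.0854
grip_force: 1.1
```

```bash
python3 st.py
```

```text
t 6.72 tcp [ 0.5828 -0.223   0.0683] rest mm [17.2 59.4] yawY -107.3 gap 85.4 F [-0.42 -2.92  1.86] gf 1.1 q [-0.49  0.47 -0.04  1.06  0.    2.95]
```

Force is falling (about 3.5 N at roughly 0.93 rad). I'll keep the pace gentle.

servo_tool(
  increments=[
    {"grip": 0,"x": 0,"y": -1,"z": -0.5,"roll": 0},
    {"grip": 0,"x": 0,"y": -1,"z": -0.4,"roll": 0},
    {"grip": 0,"x": 0,"y": -1,"z": -0.3,"roll": 0},
    {"grip": 0,"x": 0,"y": -1,"z": -0.3,"roll": 0},
  ],
)

```text
clock: 7.05
tcp_pos: [0.5836, -0.2189, 0.0693]
orientation: [-0.0, 0.989, -0.151, -0.0]
wrist_force: [0.6, -1.1, 1.0]
finger_gap: 0.0855
grip_force: 0.5
```

servo_tool(
  increments=[
    {"grip": 0,"x": 0,"y": -1,"z": -0.3,"roll": 0},
    {"grip": 0,"x": 0,"y": -1,"z": -0.2,"roll": 0},
    {"grip": 0,"x": 0,"y": -1,"z": -0.2,"roll": 0},
  ],
)

```text
clock: 7.3
tcp_pos: [0.5844, -0.2161, 0.07]
orientation: [-0.0, 0.989, -0.151, -0.0]
wrist_force: [0.4, -0.7, 0.2]
finger_gap: 0.0855
grip_force: 0.1
```

```bash
python3 st.py
```

```text
t 7.3 tcp [ 0.5844 -0.2161  0.07  ] rest mm [10.2 58.8] yawY -107.3 gap 85.5 F [ 0.45 -0.74  0.16] gf 0.1 q [-0.48  0.47 -0.04  1.06  0.    2.96]
```

servo_tool(
  increments=[
    {"grip": 0,"x": 0,"y": -1,"z": -0.2,"roll": 0},
    {"grip": 0,"x": 0,"y": -1,"z": -0.2,"roll": 0},
    {"grip": 0,"x": 0,"y": -1,"z": -0.1,"roll": 0},
    {"grip": 0,"x": 0,"y": 0,"z": 0,"roll": 0},
  ],
)

```text
clock: 7.63
tcp_pos: [0.5855, -0.2135, 0.0708]
orientation: [-0.0, 0.989, -0.151, -0.0]
wrist_force: [-0.4, 0.0, 0.0]
finger_gap: 0.0854
grip_force: 0.0
```

servo_tool(
  increments=[
    {"grip": 0,"x": 0,"y": 0,"z": 0,"roll": 0},
    {"grip": 0,"x": 0,"y": 0,"z": 0,"roll": 0},
    {"grip": 0,"x": 0,"y": 0,"z": 0,"roll": 0},
  ],
)

```text
clock: 7.88
tcp_pos: [0.5855, -0.2139, 0.0708]
orientation: [0.0, 0.989, -0.151, 0.0]
wrist_force: [-0.6, 0.3, 0.0]
finger_gap: 0.0852
grip_force: 0.0
```

```bash
python3 -c "
from st import *
rep()
cv2.imwrite('pics/j.png',cv2.resize(np.hstack([env.read_camera('scene')[220:320,230:330,::-1],env.read_camera('side')[80:180,260:360,::-1]]),None,fx=4,fy=4,interpolation=cv2.INTER_CUBIC))"
```

```text
t 7.88 tcp [ 0.5855 -0.2139  0.0708] rest mm [ 7.7 59.2] yawY -107.4 gap 85.2 F [-0.55  0.3   0.03] gf 0.0 q [-0.48  0.47 -0.04  1.06 -0.    2.97]
```

View pics/j.png

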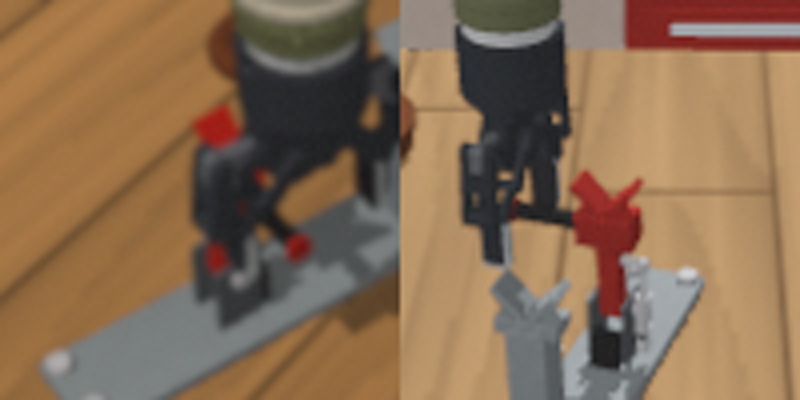

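The stand has snapped up to its stop (side half: head at (608,215), leg vertical) and nothing is touching it, with zero force. Now I'll rise, roll back and go to the pipe.

servo_tool(
  increments=[
    {"grip": 0,"x": 0,"y": 0,"z": -40,"roll": 0},
    {"grip": 0,"x": 0,"y": 0,"z": -40,"roll": 0},
    {"grip": 0,"x": 0,"y": 0,"z": -40,"roll": 0},
    {"grip": 0,"x": 0,"y": 0,"z": -40,"roll": 0},
    {"grip": 0,"x": 0,"y": 0,"z": -20,"roll": -7},
  ],
)

```text
clock: 8.4
tcp_pos: [0.5867, -0.2145, 0.2566]
orientation: [0.001, 0.996, -0.09, 0.003]
wrist_force: [0.5, 0.1, 0.4]
finger_gap: 0.0856
grip_force: 0.0
```

servo_tool(
  increments=[
    {"grip": 0,"x": 0,"y": 0,"z": 0,"roll": -7},
    {"grip": 0,"x": 0,"y": 0,"z": 0,"roll": -7},
    {"grip": 0,"x": 0,"y": 0,"z": 0,"roll": -7},
    {"grip": 0,"x": 0,"y": 0,"z": 0,"roll": -7},
    {"grip": 0,"x": 0,"y": 0,"z": 0,"roll": -7},
  ],
)

```text
clock: 8.82
tcp_pos: [0.5855, -0.2139, 0.2509]
orientation: [0.0, 0.976, 0.216, 0.0]
wrist_force: [1.1, 0.1, -0.3]
finger_gap: 0.0854
grip_force: 0.0
```

servo_tool(
  increments=[
    {"grip": 0,"x": 0,"y": 0,"z": 0,"roll": -7},
    {"grip": 0,"x": 0,"y": 0,"z": 0,"roll": -7},
    {"grip": 0,"x": 0,"y": 0,"z": 0,"roll": -7},
    {"grip": 0,"x": 0,"y": 0,"z": 0,"roll": -7},
    {"grip": 0,"x": 0,"y": 0,"z": 0,"roll": -7},
  ],
)

```text
clock: 9.23
tcp_pos: [0.5855, -0.2138, 0.2508]
orientation: [0.0, 0.866, 0.5, -0.0]
wrist_force: [-0.1, -0.4, 0.2]
finger_gap: 0.0856
grip_force: 0.0
```

servo_tool(
  increments=[
    {"grip": 0,"x": 0,"y": 0,"z": 0,"roll": -7},
    {"grip": 0,"x": 0,"y": 0,"z": 0,"roll": -7},
    {"grip": 0,"x": 0,"y": 0,"z": 0,"roll": -7},
    {"grip": 0,"x": 0,"y": 0,"z": 0,"roll": -7},
    {"grip": 0,"x": 0,"y": 0,"z": 0,"roll": -7},
  ],
)

```text
clock: 9.65
tcp_pos: [0.5855, -0.2138, 0.2508]
orientation: [0.0, 0.676, 0.737, -0.0]
wrist_force: [0.9, 0.5, 1.0]
finger_gap: 0.0853
grip_force: 0.0
```

servo_tool(
  increments=[
    {"grip": 0,"x": 0,"y": 0,"z": 0,"roll": -7},
    {"grip": 0,"x": 0,"y": 0,"z": 0,"roll": -7},
    {"grip": 0,"x": 0,"y": 0,"z": 0,"roll": -7},
    {"grip": 0,"x": 0,"y": 0,"z": 0,"roll": -7},
    {"grip": 0,"x": 0,"y": 0,"z": 0,"roll": -7},
  ],
)

```text
clock: 10.07
tcp_pos: [0.5854, -0.2138, 0.2508]
orientation: [-0.0, 0.423, 0.906, -0.0]
wrist_force: [-0.0, -0.2, 0.1]
finger_gap: 0.0853
grip_force: 0.0
```

servo_tool(
  increments=[
    {"grip": 0,"x": 0,"y": 0,"z": 0,"roll": -7},
    {"grip": 0,"x": 0,"y": 0,"z": 0,"roll": -7},
    {"grip": 0,"x": 0,"y": 0,"z": 0,"roll": -5.7},
  ],
)

```text
clock: 10.32
tcp_pos: [0.5855, -0.2139, 0.2508]
orientation: [0.0, 0.262, 0.965, -0.0]
wrist_force: [-0.2, -0.1, 0.5]
finger_gap: 0.0854
grip_force: 0.0
```

```bash
python3 -c "
from st import *
rep()
q=(0.5313,-0.1888,-1.8749);c,k=np.cos(q[2]),np.sin(q[2])
W=lambda P:np.array([q[0]+c*P[0]-k*P[1],q[1]+k*P[0]+c*P[1],P[2]])
for P in ((.0235,.073,.1286),(.0235,.025,.1286),(.020,0,.150)):
  print(proj('scene',W(P)).round(1),proj('side',W(P)).round(1))
for n in('scene','side'):
  hs=cv2.cvtColor(env.read_camera(n)[:,:,::-1],cv2.COLOR_BGR2HSV); m=((hs[...,0]<5)|(hs[...,0]>174))&(hs[...,1]>190)&(hs[...,2]>90)
  sub=np.zeros_like(m); sub[(slice(200,340),slice(220,380)) if n=='scene' else (slice(80,210),slice(240,370))]=1; ys,xs=np.nonzero(m&sub); print(n,len(xs),xs.min(),xs.max(),ys.min(),ys.max())
T=np.array(env.get_state()['tcp_pos'])[:2]; d=np.array([.525,.1706])-T
import math
for yaw in [math.radians(59.3)]:
  y=np.array([math.cos(yaw),math.sin(yaw)]);x=np.array([-y[1],y[0]]);print('dx dy mm',1e3*x@d,1e3*y@d)
"
```

```text
t 10.32 tcp [ 0.5855 -0.2139  0.2508] rest mm [ 7.7 59.2] yawY 59.7 gap 85.4 F [-0.21 -0.1   0.48] gf 0.0 q [-0.48  0.41  0.31  1.48 -0.    0.05]
[[304.4 280.7]] [[288.4 131.7]]
[[293. 269.]] [[303.4 134.3]]
[[288.  256.4]] [[310.8 129.8]]
scene 336 279 306 247 286
side 41 305 367 80 154
dx dy mm 248.26387395105414 299.6885906571027
```

servo_tool(
  increments=[
    {"grip": 0,"x": 24.8,"y": 30,"z": 0,"roll": 0.4},
    {"grip": 0,"x": 24.8,"y": 30,"z": 0,"roll": 0},
    {"grip": 0,"x": 24.8,"y": 30,"z": 0,"roll": 0},
    {"grip": 0,"x": 24.8,"y": 30,"z": 0,"roll": 0},
    {"grip": 0,"x": 24.8,"y": 30,"z": 0,"roll": 0},
  ],
)

```text
clock: 10.83
tcp_pos: [0.5558, -0.0199, 0.2508]
orientation: [0.0, 0.27, 0.963, 0.0]
wrist_force: [-0.2, 0.3, 0.8]
finger_gap: 0.0855
grip_force: 0.0
```

servo_tool(
  increments=[
    {"grip": 0,"x": 24.8,"y": 30,"z": 0,"roll": 0},
    {"grip": 0,"x": 24.8,"y": 30,"z": 0,"roll": 0},
    {"grip": 0,"x": 24.8,"y": 30,"z": 0,"roll": 0},
    {"grip": 0,"x": 24.8,"y": 30,"z": 0,"roll": 0},
    {"grip": 0,"x": 24.8,"y": 30,"z": 0,"roll": 0},
  ],
)

```text
clock: 11.25
tcp_pos: [0.5269, 0.1729, 0.251]
orientation: [0.0, 0.269, 0.963, 0.0]
wrist_force: [0.1, 0.8, -0.2]
finger_gap: 0.0857
grip_force: 0.0
```

servo_tool(
  increments=[
    {"grip": 0,"x": 0,"y": 0,"z": 0,"roll": 0},
  ],
)

```text
clock: 11.33
tcp_pos: [0.5258, 0.1771, 0.251]
orientation: [-0.0, 0.266, 0.964, 0.001]
wrist_force: [-0.3, -0.1, 0.2]
finger_gap: 0.0855
grip_force: 0.0
```

```bash
python3 -c "
from st import *
rep(); snap('wrist','k.png')"
```

```text
t 11.33 tcp [0.5258 0.1771 0.251 ] rest mm [-347.5 -114.8] yawY 59.2 gap 85.5 F [-0.33 -0.08  0.16] gf 0.0 q [0.18 0.26 0.11 1.42 0.   0.72]
```

View pics/k.png

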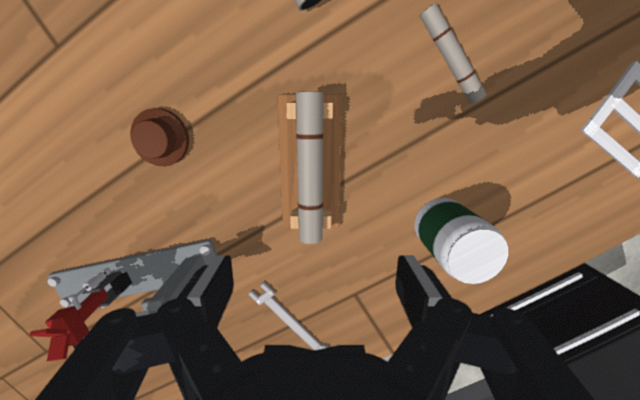

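The wrist view shows the rack pipe from (310,92) to (311,241), with bands at (310,136) and (311,207). It is aligned with the image columns, so the yaw is right. The can is at the right and the small pipe is at the top.

```bash
python3 -c "
from st import *
rep()
a,b=onz('wrist',(310,136),.066),onz('wrist',(311,207),.066); e,f=onz('wrist',(310,92),.066),onz('wrist',(311,239),.055)
print(a,b,(a+b)/2,'ends',e,f,(e+f)/2, np.linalg.norm(e-f),np.degrees(np.arctan2(*(b-a)[1::-1])))
"
```

```text
t 11.38 tcp [0.5265 0.1744 0.2509] rest mm [-345.1 -113.3] yawY 59.1 gap 85.4 F [ 1.04 -0.42  0.55] gf 0.0 q [0.17 0.26 0.11 1.42 0.   0.71]
[0.48281081 0.19465826 0.066     ] [0.56342999 0.14760935 0.066     ] [0.5231204  0.17113381 0.066     ] ends [0.43859083 0.22130733 0.066     ] [0.6082944  0.12049731 0.055     ] [0.52344261 0.17090232 0.0605    ] 0.19769410973711893 -30.267600581073804
```

servo_tool(
  increments=[
    {"grip": 0,"x": 1,"y": 0,"z": 40,"roll": 0},
    {"grip": 0,"x": 0,"y": 0,"z": 40,"roll": 0},
    {"grip": 0,"x": 0,"y": 0,"z": 40,"roll": 0},
    {"grip": 0,"x": 0,"y": 0,"z": 40,"roll": 0},
    {"grip": 0,"x": 0,"y": 0,"z": 35,"roll": 0},
  ],
)

```text
clock: 11.8
tcp_pos: [0.5261, 0.1702, 0.0536]
orientation: [-0.0, 0.269, 0.963, -0.0]
wrist_force: [0.6, 0.3, -0.3]
finger_gap: 0.0852
grip_force: 0.0
```

servo_tool(
  increments=[
    {"grip": 0.2,"x": 0,"y": 0,"z": 10,"roll": 0},
    {"grip": 0.2,"x": 0,"y": 0,"z": 10,"roll": 0},
    {"grip": 0.2,"x": 0,"y": 0,"z": 5,"roll": 0},
    {"grip": 0.2,"x": 0,"y": 0,"z": 0,"roll": 0},
  ],
)

```text
clock: 12.13
tcp_pos: [0.5277, 0.1712, 0.0314]
orientation: [0.001, 0.268, 0.963, 0.0]
wrist_force: [-0.6, 0.5, 0.2]
finger_gap: 0.0684
grip_force: 0.0
```

```bash
python3 st.py
```

```text
t 12.13 tcp [0.5277 0.1712 0.0314] rest mm [-342.4 -111.3] yawY 58.9 gap 68.4 F [-0.58  0.45  0.22] gf 0.0 q [ 0.17  0.38 -0.28  0.91 -0.    0.71]
```

servo_tool(
  increments=[
    {"grip": 0.2,"x": 3.5,"y": -2,"z": 5,"roll": 0},
    {"grip": 0.2,"x": 0,"y": 0,"z": 5,"roll": 0},
    {"grip": 0.2,"x": 0,"y": 0,"z": 4,"roll": 0},
    {"grip": 0.2,"x": 0,"y": 0,"z": 0,"roll": 0},
  ],
  grip_force=30,
)

```text
clock: 12.47
tcp_pos: [0.5224, 0.1717, 0.0166]
orientation: [0.0, 0.268, 0.964, -0.0]
wrist_force: [0.2, -0.4, 0.4]
finger_gap: 0.0682
grip_force: 0.0
```

servo_tool(
  increments=[
    {"grip": 0.2,"x": 0,"y": 0,"z": 4,"roll": 0},
    {"grip": 0.2,"x": 0,"y": 0,"z": 4,"roll": 0},
    {"grip": 0.2,"x": 0,"y": 0,"z": 4,"roll": 0},
  ],
)

```text
clock: 12.72
tcp_pos: [0.5228, 0.1717, 0.0046]
orientation: [0.0, 0.268, 0.964, 0.0]
wrist_force: [0.7, -0.3, -0.7]
finger_gap: 0.0684
grip_force: 0.0
```

```bash
python3 st.py
```

```text
t 12.72 tcp [0.5228 0.1717 0.0046] rest mm [-341.4 -116.1] yawY 59.0 gap 68.4 F [ 0.73 -0.27 -0.66] gf 0.0 q [ 0.17  0.4  -0.33  0.84 -0.    0.71]
```

servo_tool(
  increments=[
    {"grip": 1,"x": 0,"y": 0,"z": 0,"roll": 0},
    {"grip": 1,"x": 0,"y": 0,"z": 0,"roll": 0},
    {"grip": 1,"x": 0,"y": 0,"z": 0,"roll": 0},
    {"grip": 1,"x": 0,"y": 0,"z": 0,"roll": 0},
    {"grip": 1,"x": 0,"y": 0,"z": 0,"roll": 0},
  ],
  grip_force=50,
)

```text
clock: 13.13
tcp_pos: [0.5227, 0.1717, 0.0051]
orientation: [0.0, 0.268, 0.964, 0.0]
wrist_force: [-0.6, 0.3, 1.4]
finger_gap: 0.0322
grip_force: 49.8
```

```bash
python3 st.py
```

```text
t 13.13 tcp [0.5227 0.1717 0.0051] rest mm [-341.4 -116.1] yawY 58.9 gap 32.2 F [-0.57  0.26  1.36] gf 49.8 q [ 0.17  0.4  -0.33  0.84 -0.    0.71]
```

servo_tool(
  increments=[
    {"grip": 1,"x": 0,"y": 0,"z": -10,"roll": 0},
    {"grip": 1,"x": 0,"y": 0,"z": -25,"roll": 0},
    {"grip": 1,"x": 0,"y": 0,"z": -35,"roll": 0},
    {"grip": 1,"x": 0,"y": 0,"z": -40,"roll": 0},
    {"grip": 1,"x": 0,"y": 0,"z": -40,"roll": 0},
  ],
)

```text
clock: 13.55
tcp_pos: [0.5211, 0.1714, 0.1557]
orientation: [-0.001, 0.268, 0.964, -0.001]
wrist_force: [1.4, -0.7, -3.4]
finger_gap: 0.0321
grip_force: 50.6
```

servo_tool(
  increments=[
    {"grip": 1,"x": 0,"y": 0,"z": -40,"roll": 0},
    {"grip": 1,"x": 0,"y": 0,"z": -35,"roll": 0},
    {"grip": 1,"x": 0,"y": 0,"z": -15,"roll": 5},
    {"grip": 1,"x": 0,"y": 0,"z": 0,"roll": 6},
    {"grip": 1,"x": 0,"y": 0,"z": 0,"roll": 6},
  ],
)

```text
clock: 13.97
tcp_pos: [0.5231, 0.1717, 0.2467]
orientation: [0.001, 0.409, 0.912, 0.001]
wrist_force: [0.4, 0.3, -5.3]
finger_gap: 0.0323
grip_force: 50.8
```

servo_tool(
  increments=[
    {"grip": 1,"x": 0,"y": 0,"z": 0,"roll": 7},
    {"grip": 1,"x": 0,"y": 0,"z": 0,"roll": 7},
    {"grip": 1,"x": 0,"y": 0,"z": 0,"roll": 7},
    {"grip": 1,"x": 0,"y": 0,"z": 0,"roll": 7},
    {"grip": 1,"x": 0,"y": 0,"z": 0,"roll": 7},
  ],
)

```text
clock: 14.38
tcp_pos: [0.5219, 0.1715, 0.2446]
orientation: [-0.0, 0.665, 0.747, -0.001]
wrist_force: [0.9, 0.6, -4.8]
finger_gap: 0.0322
grip_force: 50.8
```

servo_tool(
  increments=[
    {"grip": 1,"x": 0,"y": 0,"z": 0,"roll": 7},
    {"grip": 1,"x": 0,"y": 0,"z": 0,"roll": 7},
    {"grip": 1,"x": 0,"y": 0,"z": 0,"roll": 6},
    {"grip": 1,"x": 0,"y": 0,"z": 0,"roll": 4.3},
    {"grip": 1,"x": 0,"y": 0,"z": 0,"roll": 0},
  ],
)

```text
clock: 14.8
tcp_pos: [0.522, 0.1715, 0.2445]
orientation: [-0.0, 0.806, 0.592, -0.001]
wrist_force: [-1.0, 0.3, -4.3]
finger_gap: 0.0322
grip_force: 50.7
```

```bash
python3 -c "
from st import *
rep()
S=env.get_state()
T=S['tcp_pos'][:2]; w,x,y,z=S['orientation'];M=R.from_quat([x,y,z,w]).as_matrix()
q=(0.5313,-0.1888,-1.8749);c,k=np.cos(q[2]),np.sin(q[2])
tgt=np.array([q[0]+c*-.050-k*-.001,q[1]+k*-.050+c*-.001]); print(tgt,'tool d',1e3*(M[:2,:2].T@(tgt-T)))
# pipe in wrist image: bands + extents along image column
im=env.read_camera('wrist'); cv2.imwrite('pics/w1.png',im[:,:,::-1]); print(S['ft_torque'])
hs=cv2.cvtColor(im,cv2.COLOR_RGB2HSV); col=hs[:,300:330].astype(int).mean(1).round(); print([tuple(col[r].astype(int)) for r in range(60,400,8)])
"
```

```text
t 14.8 tcp [0.522  0.1715 0.2445] rest mm [-341.  -116.8] yawY -17.5 gap 32.2 F [-0.98  0.3  -4.35] gf 50.7 q [ 0.17  0.26  0.09  1.4  -0.    2.05]
[ 0.54531779 -0.14079478] tool d [-290.93741609  115.97375304]
[0.01611811 0.01692817 0.03562407]
[(np.int64(15), np.int64(24), np.int64(108)), (np.int64(15), np.int64(23), np.int64(108)), (np.int64(14), np.int64(23), np.int64(108)), (np.int64(15), np.int64(23), np.int64(107)), (np.int64(15), np.int64(24), np.int64(107)), (np.int64(16), np.int64(24), np.int64(107)), (np.int64(15), np.int64(24), np.int64(106)), (np.int64(16), np.int64(24), np.int64(106)), (np.int64(15), np.int64(24), np.int64(106)), (np.int64(16), np.int64(24), np.int64(105)), (np.int64(15), np.int64(23), np.int64(105)), (np.int64(14), np.int64(24), np.int64(105)), (np.int64(15), np.int64(24), np.int64(105)), (np.int64(16), np.int64(24), np.int64(104)), (np.int64(15), np.int64(24), np.int64(105)), (np.int64(16), np.int64(23), np.int64(105)), (np.int64(9), np.int64(155), np.int64(60)), (np.int64(10), np.int64(54), np.int64(84)), (np.int64(15), np.int64(24), np.int64(104)), 
[... 379 characters left out ...]
nt64(24), np.int64(172)), (np.int64(15), np.int64(24), np.int64(172)), (np.int64(16), np.int64(24), np.int64(172)), (np.int64(15), np.int64(23), np.int64(171)), (np.int64(15), np.int64(24), np.int64(171)), (np.int64(15), np.int64(24), np.int64(171)), (np.int64(15), np.int64(24), np.int64(170)), (np.int64(15), np.int64(24), np.int64(170)), (np.int64(15), np.int64(24), np.int64(169)), (np.int64(29), np.int64(20), np.int64(117)), (np.int64(108), np.int64(27), np.int64(27)), (np.int64(113), np.int64(30), np.int64(28)), (np.int64(114), np.int64(29), np.int64(28)), (np.int64(110), np.int64(33), np.int64(28)), (np.int64(114), np.int64(31), np.int64(27)), (np.int64(107), np.int64(30), np.int64(28))]
```

servo_tool(
  increments=[
    {"grip": 1,"x": -25,"y": 10,"z": 0,"roll": 0},
    {"grip": 1,"x": -35,"y": 14,"z": 0,"roll": 0},
    {"grip": 1,"x": -36,"y": 14,"z": 0,"roll": 0},
    {"grip": 1,"x": -36,"y": 14,"z": 0,"roll": 0},
    {"grip": 1,"x": -36,"y": 14,"z": 0,"roll": 0},
  ],
)

```text
clock: 15.27
tcp_pos: [0.535, -0.0097, 0.2448]
orientation: [-0.0, 0.805, 0.594, -0.0]
wrist_force: [0.2, -0.0, -4.6]
finger_gap: 0.032
grip_force: 50.6
```

servo_tool(
  increments=[
    {"grip": 1,"x": -36,"y": 14,"z": 0,"roll": 0},
    {"grip": 1,"x": -36,"y": 14,"z": 0,"roll": 0},
    {"grip": 1,"x": -30,"y": 12,"z": 0,"roll": 0},
    {"grip": 1,"x": -22.5,"y": 9.5,"z": 0,"roll": 0},
    {"grip": 1,"x": 0,"y": 0,"z": 0,"roll": 0},
  ],
)

```text
clock: 15.68
tcp_pos: [0.5458, -0.147, 0.2442]
orientation: [0.001, 0.807, 0.591, -0.001]
wrist_force: [0.5, 0.5, -4.8]
finger_gap: 0.0321
grip_force: 50.6
```

servo_tool(
  increments=[
    {"grip": 1,"x": 0,"y": 0,"z": 15,"roll": 0},
    {"grip": 1,"x": 0,"y": 0,"z": 20,"roll": 0},
    {"grip": 1,"x": 0,"y": 0,"z": 20,"roll": 0},
    {"grip": 1,"x": 0,"y": 0,"z": 10,"roll": 0},
    {"grip": 1,"x": 0,"y": 0,"z": 0,"roll": 0},
  ],
)

```text
clock: 16.1
tcp_pos: [0.5436, -0.1408, 0.177]
orientation: [-0.002, 0.805, 0.593, -0.001]
wrist_force: [-1.1, 0.7, -5.0]
finger_gap: 0.0323
grip_force: 50.6
```

```bash
python3 st.py
```

```text
t 16.1 tcp [ 0.5436 -0.1408  0.177 ] rest mm [-49.5  -2.6] yawY -17.3 gap 32.3 F [-1.07  0.72 -4.97] gf 50.6 q [-0.4   0.3  -0.02  1.26 -0.    1.48]
```

servo_tool(
  increments=[
    {"grip": 1,"x": 0,"y": 1,"z": 10,"roll": 0},
    {"grip": 1,"x": 0,"y": 0,"z": 12,"roll": 0},
    {"grip": 1,"x": 0,"y": 0,"z": 10,"roll": 0},
    {"grip": 1,"x": 0,"y": 0,"z": 6,"roll": 0},
    {"grip": 1,"x": 0,"y": 0,"z": 0,"roll": 0},
  ],
)

```text
clock: 16.52
tcp_pos: [0.5459, -0.1419, 0.1406]
orientation: [-0.001, 0.806, 0.593, -0.001]
wrist_force: [0.0, 0.4, -4.6]
finger_gap: 0.0324
grip_force: 50.8
```

servo_tool(
  increments=[
    {"grip": 1,"x": 0,"y": 0,"z": 3,"roll": 0},
    {"grip": 1,"x": 0,"y": 0,"z": 2,"roll": 0},
    {"grip": 1,"x": 0,"y": 0,"z": 2,"roll": 0},
  ],
)

```text
clock: 16.77
tcp_pos: [0.547, -0.1424, 0.1352]
orientation: [0.001, 0.806, 0.592, 0.0]
wrist_force: [-0.6, 0.1, -4.4]
finger_gap: 0.0323
grip_force: 50.8
```

servo_tool(
  increments=[
    {"grip": 1,"x": 0,"y": 0,"z": 1,"roll": 0},
    {"grip": 1,"x": 0,"y": 0,"z": 1,"roll": 0},
    {"grip": 1,"x": 0,"y": 0,"z": 0,"roll": 0},
  ],
)

```text
clock: 17.02
tcp_pos: [0.5466, -0.1423, 0.1328]
orientation: [0.0, 0.806, 0.592, -0.0]
wrist_force: [0.3, 0.5, -4.7]
finger_gap: 0.0322
grip_force: 50.8
```

```bash
python3 st.py
```

```text
t 17.02 tcp [ 0.5466 -0.1423  0.1328] rest mm [-49.    0.7] yawY -17.4 gap 32.2 F [ 0.32  0.49 -4.68] gf 50.8 q [-0.4   0.32 -0.1   1.15 -0.    1.48]
```

Free hanging at 0.1328 and contact is expected near 0.126. I'll go on in small steps.

servo_tool(
  increments=[
    {"grip": 1,"x": 0,"y": -1,"z": 1.5,"roll": 0},
    {"grip": 1,"x": 0,"y": 0,"z": 1.5,"roll": 0},
    {"grip": 1,"x": 0,"y": 0,"z": 1,"roll": 0},
    {"grip": 1,"x": 0,"y": 0,"z": 0,"roll": 0},
  ],
)

```text
clock: 17.35
tcp_pos: [0.5454, -0.1419, 0.1286]
orientation: [-0.0, 0.806, 0.592, -0.0]
wrist_force: [-0.3, -0.2, -3.1]
finger_gap: 0.032
grip_force: 50.8
```

servo_tool(
  increments=[
    {"grip": 1,"x": 0,"y": 0,"z": 1,"roll": 0},
    {"grip": 1,"x": 0,"y": 0,"z": 1,"roll": 0},
    {"grip": 1,"x": 0,"y": 0,"z": 0,"roll": 0},
  ],
)

```text
clock: 17.6
tcp_pos: [0.5456, -0.1419, 0.1277]
orientation: [0.0, 0.806, 0.592, 0.0]
wrist_force: [-3.8, 1.8, 3.4]
finger_gap: 0.0323
grip_force: 51.5
```

```bash
python3 -c "
from st import *
rep(); print(env.get_state()['ft_torque'])"
```

```text
t 17.6 tcp [ 0.5456 -0.1419  0.1277] rest mm [-49.   -0.4] yawY -17.3 gap 32.3 F [-3.78  1.79  3.4 ] gf 51.5 q [-0.4   0.32 -0.11  1.14 -0.    1.48]
[ 0.24074003  0.6209714  -0.06716264]
```

servo_tool(
  increments=[
    {"grip": 1,"x": 0,"y": -1,"z": 0,"roll": 0},
    {"grip": 1,"x": 0,"y": 0,"z": 0.5,"roll": 0},
    {"grip": 1,"x": 0,"y": 0,"z": 0,"roll": 0},
  ],
)

```text
clock: 17.85
tcp_pos: [0.5455, -0.1419, 0.1275]
orientation: [0.001, 0.806, 0.592, 0.001]
wrist_force: [-1.8, 1.1, 5.5]
finger_gap: 0.0323
grip_force: 51.9
```

```bash
python3 -c "
from st import *
rep(); print(env.get_state()['ft_torque'])"
```

```text
t 17.85 tcp [ 0.5455 -0.1419  0.1275] rest mm [-49.   -0.5] yawY -17.4 gap 32.3 F [-1.81  1.14  5.55] gf 51.9 q [-0.4   0.32 -0.12  1.13  0.    1.48]
[ 0.16816276  0.43862066 -0.10554515]
```

Seated on both saddles, with a negligible pitch moment. Releasing gently.

servo_tool(
  increments=[
    {"grip": 0.58,"x": 0,"y": 0,"z": 0,"roll": 0},
    {"grip": 0.5,"x": 0,"y": 0,"z": 0,"roll": 0},
    {"grip": 0.4,"x": 0,"y": 0,"z": 0,"roll": 0},
    {"grip": 0.25,"x": 0,"y": 0,"z": 0,"roll": 0},
    {"grip": 0.25,"x": 0,"y": 0,"z": 0,"roll": 0},
  ],
  grip_force=20,
)

```text
clock: 18.27
tcp_pos: [0.5448, -0.1417, 0.1261]
orientation: [0.0, 0.806, 0.592, -0.0]
wrist_force: [-0.7, -0.1, -0.4]
finger_gap: 0.0638
grip_force: 0.0
```

servo_tool(
  increments=[
    {"grip": 0.2,"x": 0,"y": 0,"z": -10,"roll": 0},
    {"grip": 0.2,"x": 0,"y": 0,"z": -15,"roll": 0},
    {"grip": 0.2,"x": 0,"y": 0,"z": -25,"roll": 0},
    {"grip": 0.2,"x": 0,"y": 0,"z": -35,"roll": 0},
    {"grip": 0.2,"x": 0,"y": 0,"z": -35,"roll": 0},
  ],
)

```text
clock: 18.68
tcp_pos: [0.544, -0.1413, 0.2476]
orientation: [-0.001, 0.806, 0.592, -0.0]
wrist_force: [0.2, -0.8, 0.3]
finger_gap: 0.0678
grip_force: 0.0
```

servo_tool(
  increments=[
    {"grip": 0.2,"x": 0,"y": 0,"z": 0,"roll": 0},
    {"grip": 0.2,"x": 0,"y": 0,"z": 0,"roll": 0},
  ],
)

```text
clock: 18.85
tcp_pos: [0.5463, -0.1423, 0.2496]
orientation: [0.003, 0.806, 0.592, 0.002]
wrist_force: [0.5, -0.2, -0.1]
finger_gap: 0.0682
grip_force: 0.0
```

```bash
python3 -c "
from st import *
rep()
q=(0.5313+.0,-0.1888,-1.8749);c,k=np.cos(q[2]),np.sin(q[2])
im=env.read_camera('wrist'); cv2.imwrite('pics/w2.png',im[:,:,::-1])
hs=cv2.cvtColor(im,cv2.COLOR_RGB2HSV).astype(int)
# rust bands within pipe column, low-sat pipe extents
for r in range(0,400,6):
  s=hs[r,230:400,1]<45; v=hs[r,230:400,2]>60; w=np.nonzero(s&v)[0]; print(r,len(w),(230+w.min(),230+w.max()) if len(w) else '',hs[r,305:320].mean(0).round().tolist())
"
```

```text
t 18.85 tcp [ 0.5463 -0.1423  0.2496] rest mm [-48.8   0.4] yawY -17.3 gap 68.2 F [ 0.53 -0.22 -0.05] gf 0.0 q [-0.4   0.28  0.13  1.41 -0.    1.48]
0 0  [14.0, 123.0, 118.0]
6 0  [14.0, 124.0, 119.0]
12 0  [14.0, 124.0, 116.0]
18 0  [14.0, 123.0, 106.0]
24 0  [14.0, 123.0, 97.0]
30 0  [14.0, 122.0, 95.0]
36 24 (np.int64(370), np.int64(399)) [14.0, 123.0, 94.0]
42 39 (np.int64(361), np.int64(399)) [14.0, 123.0, 94.0]
48 19 (np.int64(376), np.int64(394)) [14.0, 124.0, 94.0]
54 12 (np.int64(378), np.int64(389)) [14.0, 124.0, 94.0]
60 17 (np.int64(372), np.int64(388)) [14.0, 123.0, 101.0]
66 7 (np.int64(370), np.int64(376)) [14.0, 123.0, 101.0]
72 0  [14.0, 123.0, 95.0]
78 0  [14.0, 123.0, 91.0]
84 38 (np.int64(293), np.int64(330)) [15.0, 23.0, 170.0]
90 44 (np.int64(289), np.int64(332)) [15.0, 24.0, 168.0]
96 50 (np.int64(288), np.int64(337)) [15.0, 24.0, 169.0]
102 49 (np.int64(288), np.int64(336)) [15.0, 24.0, 168.0]
108 55 (np.int64(285), np.int64(339)) [15.0, 24.0, 168.0]
114 54 (np.int64(285), np.int64(338)) [15.0, 24.0, 167.0]
120 53 (np.int64(286), np.int64(338)) [15.0, 24.0, 16
[... 1451 characters left out ...]

276 46 (np.int64(230), np.int64(399)) [15.0, 24.0, 172.0]
282 41 (np.int64(291), np.int64(331)) [15.0, 24.0, 171.0]
288 31 (np.int64(296), np.int64(326)) [15.0, 25.0, 172.0]
294 25 (np.int64(299), np.int64(323)) [15.0, 24.0, 172.0]
300 0  [14.0, 126.0, 152.0]
306 0  [14.0, 124.0, 149.0]
312 0  [14.0, 123.0, 147.0]
318 0  [14.0, 123.0, 147.0]
324 0  [14.0, 123.0, 153.0]
330 0  [14.0, 123.0, 159.0]
336 0  [14.0, 123.0, 160.0]
342 0  [14.0, 123.0, 160.0]
348 0  [14.0, 122.0, 139.0]
354 0  [113.0, 33.0, 25.0]
360 0  [117.0, 28.0, 29.0]
366 0  [118.0, 32.0, 27.0]
372 0  [117.0, 26.0, 28.0]
378 0  [119.0, 28.0, 27.0]
384 0  [105.0, 30.0, 28.0]
390 0  [113.0, 29.0, 27.0]
396 0  [113.0, 31.0, 27.0]
```

```bash
python3 -c "
from st import *
q=(0.5313,-0.1888,-1.8749);c,k=np.cos(q[2]),np.sin(q[2])
for uv in ((312,150.5),(311.5,252),(312,82),(311,297)):
  p=onz('wrist',uv,.187);d=p[:2]-q[:2];print(uv,(1e3*np.array([c*d[0]+k*d[1],-k*d[0]+c*d[1]])).round(1))
"
```

```text
(312, 150.5) [-95.6  -2.5]
(311.5, 252) [-2. -3.]
(312, 82) [-148.7   -2.5]
(311, 297) [47.8 -3.6]
```

```bash
python3 -c "
from h import env
print(env.hand_in())"
```

```text
the job is handed in; nothing more can be done
None
```

The job is handed in after about 19 s of robot time: the stand snapped up to its stop on its own spring, and the pipe rests in both saddles, centred to within about 2 mm. The can, the hub and the spanner were left alone.

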